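# Set the decorating wheel to speed four and start it

### The job

Get the decorating wheel ready to run at speed four: with a fingertip, gently push the lever of the rotary selector on the console round, click by click, until it points at the fourth dot after the off bar and rests clicked in there. Then press the console's start button right down with a fingertip, let go, and leave the selector at four. Do not force the controls, and leave the pots, the cup and the jar standing where they are.

Things in the scene. Friction and masses are not known exactly. Their poses are not given: they have to be found in the camera images.
- console: fixed grey control box with a bare aluminium top, 170 (x) x 260 (y) x 70 mm high, placed and turned differently each time; origin at the centre of its underside, z up, x away from its operator, y to the operator's left. On its flat top are the selector (at x -5, y +45 mm) and the start button (at x -5, y -85 mm). Nothing on it needs gripping
- selector (a joint): selector angle in rad: 0 at the off bar, grows clockwise seen from above, 0.524 (30 deg) per click; fourth dot 2.094, stops just beyond 0 and 3.665. The lever points at 105 deg minus this angle, counter-clockwise from the console's +x. Starts clicked in at off, dot 1 or 2. Takes 0.22 N m (5 N at 46 mm) to leave a click; past half way it jumps on (15 deg) to the next and stays there
- selector_axis (a point): the selector's turning axis where it meets the console's flat top (70 mm above the bench). Round it, 68 mm out, lie flush black marks 30 degrees apart: first the off bar (16 mm long, radial), then, clockwise seen from above, seven round dots (7 mm)
- selector_tip (a point): top of the outer end of the selector's black lever: an upright bar 12 mm wide from the axis out to 55 mm (and 10 mm the other way), its sides from 8 to 34 mm above the console's top, a white line along its top; it stands on a disc of 24 mm radius, 10 mm high, with a hub of 10 mm radius. A fingertip pushes its side, best some 46 mm from the axis
- fourth_dot (a point): centre of the fourth dot after the off bar, flush on the console's top, 68 mm from the selector's axis
- off_bar (a point): centre of the off bar, flush on the console's top, 68 mm from the selector's axis
- start (a joint): travel of the start button in m, 0 up, 0.006 fully down; counts as pressed beyond 0.004; a spring of 5 N when fully down returns it
- start_top (a point): centre of the top of the round black start button (28 mm across, in a grey housing), when pressed it moves straight down
- wheel: fixed steel decorating wheel (turntable) beside the console, on its left or right, 180 mm across, 42 mm high; origin at the centre of its underside
- teapot: loose clay teapot standing on the wheel, 100 mm across the belly, about 150 mm over spout and handle, 75 mm high; origin at the centre of its underside; leave alone
- small_pot: loose dark clay teapot on the bench, about 85 mm across the belly, 64 mm high; origin at the centre of its underside; leave alone
- cup: loose white cup on the bench, 68 mm across, 60 mm high; origin at the centre of its underside; leave alone
- jar: loose closed jar on the bench, 60 mm across, about 80 mm high; origin at the centre of its underside; leave alone

How it is judged:
On the way, in this order (a step that is already met when the one before it is completed fails the run):
1. the selector's lever rests at the fourth dot, start button up (value of joint selector between 1.954 and 2.234 rad and value of joint start below 0.002 m), for 0.3 s.
2. the start button is pressed down with the selector at the fourth dot (value of joint selector between 1.954 and 2.234 rad and value of joint start above 0.004 m and contact force between the fingers and start above 0.5 N), for 0.05 s.
At the end, for the whole second after the job is handed in: the selector rests within 8 degrees of the fourth dot (2.094 rad), the start button has been pressed and is up again, and the pots, cup and jar stand upright within 30 mm of where they were (all of step 1 and velocity of joint selector between -0.1 and 0.1 rad/s and distance of each of teapot, small_pot, cup, jar from where it was at the start of the episode below 0.03 m and angle between each of teapot, small_pot, cup, jar's own z axis and vertical below 0.2 rad); the robot touches nothing.
It fails at once if the teapot is lifted, tipped or shifted by more than 30 mm (distance of teapot from where it was at the start of the episode above 0.03 m or height (world z) of teapot above 0.054 m or angle between teapot's own z axis and vertical above 0.35 rad).
It fails at once if the small_pot is lifted, tipped or shifted by more than 30 mm (distance of small_pot from where it was at the start of the episode above 0.03 m or height (world z) of small_pot above 0.012 m or angle between small_pot's own z axis and vertical above 0.35 rad).
It fails at once if the cup is lifted, tipped or shifted by more than 30 mm (distance of cup from where it was at the start of the episode above 0.03 m or height (world z) of cup above 0.012 m or angle between cup's own z axis and vertical above 0.35 rad).
It fails at once if the jar is lifted, tipped or shifted by more than 30 mm (distance of jar from where it was at the start of the episode above 0.03 m or height (world z) of jar above 0.012 m or angle between jar's own z axis and vertical above 0.35 rad).
It fails at once if the selector or the console is forced (more than 30 N from the fingers) (contact force between the fingers and console above 30 N).
It also fails if it takes over 54 s, if anything falls off the work surface, if the arm or the gripper's body presses on something with over 40 N, if the wrist force passes 120 N, or if a joint passes its speed limit or range.

### The arm

A 6-joint arm with a two-finger parallel gripper is mounted at the origin on the work surface. World frame = base frame: x ahead of the robot, y to its left, z up, the work surface at z = 0. Lengths are in m, angles in rad, forces in N, time in s.
With the tool pointing down it reaches from about 0.35 to 0.95 m from the base axis. Payload 17.4 kg.
Tool frame: the origin (TCP) lies at the very end of the fingers, on their centre line; the grasp point (between the pads) lies 19 mm behind it; z points along the fingers, y is the direction in which the jaws open and shut (so a half turn about z gives the same grasp; the last joint's range is limited). The gripper opens to 93 mm and grips with 3 to 60 N. Pads are 15 mm wide; open, the fingers measure 128 mm over their backs; the gripper's body (75 mm by 188 mm) begins 65 mm behind the grasp point.
Start: joints at [-1.203, 0.116, 1.442, -0, 1.584, -0.038], TCP at [0.266, -0.62, 0.219] pointing down, gripper open.
Joint ranges: [-2.83, 2.83], [-0.83, 2.19], [0.07, 2.5], [-1.14, 4.28], [0.01, 3], [-2.97, 2.97]. Speed limits (rad/s): [1.89, 1.89, 2.22, 3.14, 3.14, 3.14].

### API

Orientations are given as [roll, pitch, yaw] about the fixed x, y, z axes, in that order (R = Rz(yaw) Ry(pitch) Rx(roll)).
In Python, from plant import status, vision, order gives the robot as it stands. The module is installed in compiled form; this text tells all that it offers.
- The arm moves only by the shell command python3 -m jog 'ROWS'. ROWS is JSON, a list that holds one entry, the list of rows, each a list of 7 numbers: the turn, a rotation vector about the world's x, y, z in degrees, then the shift along the world's x, y, z in m, then the closure, from 0 (fully open) to 1 (shut). In form: [[[rx, ry, rz, tx, ty, tz, claw], ...]]. A call has exactly 10 rows; each row shifts and turns the pose as measured when the row begins; what a row does not reach is not made up. A row lasts 1/10 s, in which the tool goes at most 50 mm and 8.59 degrees, less where a joint would pass 70% of its speed; a pose out of reach is approached as far as the arm can. A call with a gripper value outside its range is refused whole. The fingers move at their own pace and stop on an object; the grip force is fixed at half the most. Time passes only in rows, so rows that do not move let the fingers close, or fill a call up. It gives the time, the measured TCP pose, the force and the opening at its end, in the units of the state.
- status.sense(): the state, without advancing time (a new reading comes with each control period).
- vision.camera(name): name is "side" or "top" or "wrist"; returns (picture, depth): 480x640x3 uint8, red, green, blue; 480x640 float32, m along the optical axis (not along the pixel's ray), 0 where there is no reading.
- vision.get_calibration(name): a dict with "K" (3x3 intrinsics, pixels), "R" (3x3) and "t" (3): a world point X has camera coordinates R X + t; the wrist camera has in their place "tool_from_camera" (4x4, takes a point from camera to tool coordinates, whose origin is the TCP and whose axes are the flange's). Camera axes: x right, y down, z forward; pixel columns grow to the right and rows downward; lengths in m; the calibration is good to about 2 mm. A picture is of the moment at which its call begins: read the wrist's pose just before it. get_calibration takes no time and is no camera call.
- order.job_done(): hands the job in, once; it reports no verdict.
The state is a dict: "t": time; "joint_pos": joint angles; "dq": joint speeds; "effort": joint torques, N m; "position": TCP position; "ee_rot": TCP orientation; "force": force on the tool from outside, world axes, zero at the start; "moment": the same for the moment, N m; "finger_gap": finger opening in m.
Only numpy, scipy, OpenCV 4.12 (cv2) and the standard library are available. Lean on these libraries where they do the work, as an engineer would, in place of code of your own. Each camera call takes 0.05 s, during which the arm holds its last target. There are 200 camera calls.

## Working session

There is one attempt and no reset: what is moved stays moved. The work goes in short steps, Python scripts to look and compute and a shell command to move; the robot and the scene stay as the last step left them, time stands still between calls to the robot, and variables do not carry over. Pictures are saved under pics/ and viewed, about 8 in all and at most 12, crops included, and the job is handed in when it is done.

```bash
mkdir -p pics
python3 - <<'E'
from plant import status, vision
import cv2, numpy as np
s=status.sense(); print(s)
for n in("top","side"):
    p,d=vision.camera(n); cv2.imwrite(f"pics/{n}1.png",p[:,:,::-1]); np.save(f"{n}_d.npy",d)
    print(n,vision.get_calibration(n))
E
```

```text
{'t': 0.0, 'joint_pos': array([-1.20283945e+00,  1.16470415e-01,  1.44227028e+00, -4.75581125e-06,
        1.58401860e+00, -3.78048879e-02]), 'dq': array([ 4.84010143e-04, -3.73629152e-04,  5.53988739e-04, -9.55004247e-05,
        1.02481913e-03, -4.40466142e-04]), 'effort': array([-2.46451593e-03, -7.21261883e+01, -6.22605729e+01,  7.78301689e-02,
        2.37997470e-02, -6.15881004e-05]), 'position': array([ 0.26634556, -0.61999682,  0.21791257]), 'ee_rot': array([-3.14042667e+00, -3.93421633e-05,  4.05761685e-01]), 'force': array([-0.06627578, -0.08387804, -0.3956373 ]), 'moment': array([-0.015918  , -0.0004064 ,  0.02220378]), 'finger_gap': 0.09238503931075213}
top {'K': array([[537.56897843,   0.        , 316.16793019],
       [  0.        , 537.56897843, 235.81636282],
       [  0.        ,   0.        ,   1.        ]]), 'R': array([[-0.00198153, -0.99995893, -0.00884347],
       [-0.99407532,  0.00293079, -0.10865385],
       [ 0.10867531,  0.00857578, -0.99404031]]), 't': array([0.00271325, 0.59832726, 0.96919896])}
side {'K': array([[507.08774977,   0.        , 316.93935507],
       [  0.        , 507.08774977, 238.74035753],
       [  0.        ,   0.        ,   1.        ]]), 'R': array([[-0.9432382 , -0.33137702, -0.02215801],
       [-0.19256117,  0.60002893, -0.776457  ],
       [ 0.27059545, -0.72811713, -0.62978055]]), 't': array([0.56825249, 0.1584115 , 0.74438632])}
```

View pics/top1.png

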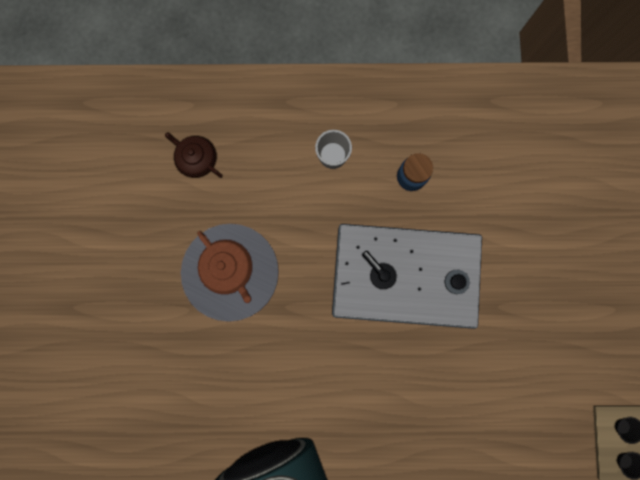

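View pics/side1.png

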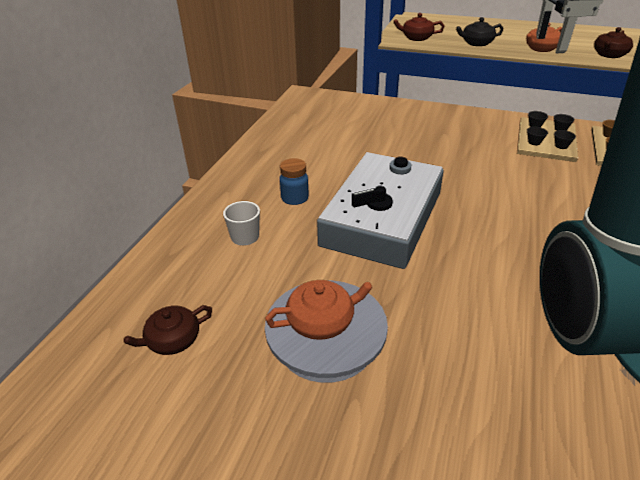

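The top view shows the off bar at about (345,283) and the dots running clockwise: (347,263), (358,247), (376,239), (395,240), (411,251), (421,269), (419,289). The lever points at dot 2 and the start button is at (457,281). The side view agrees. I'll fit the console pose from these marks.

```bash
cat > h.py <<'E'
import numpy as np, cv2
from plant import status, vision
from scipy.optimize import least_squares
from scipy.spatial.transform import Rotation as Ro
def ray_plane(uv,K,R,t,z):
    d=np.c_[uv,np.ones(len(uv))]@np.linalg.inv(K).T@R   # R^T d
    c=-R.T@t
    return c+d*((z-c[2])/d[:,2])[:,None]
def refine(g,uv,r=6):
    out=[]
    for u,v in uv:
        w=g[v-r:v+r+1,u-r:u+r+1].astype(float); w=np.clip(np.median(w)-15-w,0,None)
        yy,xx=np.mgrid[v-r:v+r+1,u-r:u+r+1]; out.append([(w*xx).sum()/w.sum(),(w*yy).sum()/w.sum()])
    return np.array(out)
A=np.radians(105-30*np.arange(8))
MARK=np.c_[-.005+.068*np.cos(A),.045+.068*np.sin(A)]
def fit(P):
    f=lambda q:((MARK@np.array([[np.cos(q[2]),-np.sin(q[2])],[np.sin(q[2]),np.cos(q[2])]]).T+q[:2])-P).ravel()
    s=least_squares(f,[P[:,0].mean(),P[:,1].mean(),0]); return s.x,s.fun.reshape(-1,2)
E
python3 - <<'E'
from h import *
g=cv2.cvtColor(cv2.imread('pics/top1.png'),cv2.COLOR_BGR2GRAY)
c=vision.get_calibration('top');K,R,t=c['K'],c['R'],c['t']
uv=refine(g,[(345,283),(347,263),(358,247),(376,239),(395,240),(411,251),(421,269),(419,289)])
P=ray_plane(uv,K,R,t,.07)[:,:2]
q,r=fit(P);print(q,np.degrees(q[2]),(r*1e3).round(1).tolist())
C,S=np.cos(q[2]),np.sin(q[2]);T=lambda p:np.array([[C,-S],[S,C]])@p+q[:2]
print('axis',T([-.005,.045]),'start',T([-.005,-.085]))
print('start px',ray_plane(np.array([[457.,281.]]),K,R,t,.09))
print('marks',T(MARK.T[:,2]) if 0 else (MARK@np.array([[C,-S],[S,C]]).T+q[:2]).round(4).tolist())
tip=ray_plane(np.array([[364.,253.]]),K,R,t,.104)[0,:2];d=tip-T([-.005,.045])
print('lever world deg',np.degrees(np.arctan2(d[1],d[0])),np.hypot(*d),'sel',105-np.degrees(np.arctan2(d[1],d[0]))+np.degrees(q[2]))
D=np.load('top_d.npy')
def z(u,v):
    p=np.array([(u-K[0,2])/K[0,0],(v-K[1,2])/K[1,1],1])*D[v,u];return R.T@(p-t)
for n,u,v in(('btn',457,281),('top',440,310),('lev',368,258),('jar',418,165),('cup',333,135)):print(n,z(u,v).round(4))
E
```

```text
[ 0.52337641 -0.1627413  -0.07824626] -4.483180307610039 [[-0.7, -0.7], [-0.7, -0.5], [3.2, 3.5], [-0.4, -0.2], [-0.4, -0.5], [-0.3, -0.5], [-0.3, -0.5], [-0.4, -0.6]]
axis [ 0.5219092  -0.11748815] start [ 0.51174757 -0.24709039]
start px [[ 0.51242197 -0.24362237  0.09      ]]
marks [[0.5095, -0.0506], [0.5446, -0.0534], [0.5736, -0.0733], [0.5888, -0.1051], [0.586, -0.1402], [0.5661, -0.1692], [0.5343, -0.1843], [0.4992, -0.1816]]
lever world deg 42.82262227701179 0.05262494224518441 sel 57.69419741537817
btn [ 0.5124 -0.2436  0.0902]
top [ 0.4619 -0.2178  0.0671]
lev [ 0.5518 -0.0885  0.1043]
jar [ 0.7205 -0.1824  0.0807]
cup [ 0.7878 -0.0309  0.0435]
```

```bash
python3 -m jog '[[[0,0,1.8,0.02,0.043,0,1],[0,0,1.8,0.02,0.043,0,1],[0,0,1.8,0.02,0.043,0,1],[0,0,1.8,0.02,0.043,0,1],[0,0,1.8,0.02,0.043,0,1],[0,0,1.8,0.02,0.043,0,1],[0,0,1.8,0.02,0.043,0,1],[0,0,1.8,0.02,0.043,0,1],[0,0,1.8,0.02,0.043,0,1],[0,0,1.8,0.02,0.043,0,1]]]'
```

```text
t: 1.1
position: [0.4666, -0.1764, 0.2128]
ee_rot: [-3.135, 0.0, 0.723]
force: [-0.1, -1.1, 0.9]
finger_gap: 0.0174
```

```bash
python3 -m jog '[[[0,0,0,0.015,0.031,0,1],[0,0,0,0.015,0.031,0,1],[0,0,0,0.015,0.031,0,1],[0,0,0,0.015,0.031,0,1],[0,0,0,0,0,-0.02,1],[0,0,0,0,0,-0.02,1],[0,0,0,0,0,-0.02,1],[0,0,0,0,0,-0.015,1],[0,0,0,0,0,0,1],[0,0,0,0,0,0,1]]]'
python3 - <<'E'
from h import *
print(status.sense()['position'])
for n in('top','wrist'):
    p,d=vision.camera(n); cv2.imwrite(f"pics/{n}2.png",p[:,:,::-1] if n=='wrist' else cv2.resize(p[180:340,280:500,::-1],None,fx=3.5,fy=3.5))
E
```

```text
t: 2.1
position: [0.5288, -0.0397, 0.134]
ee_rot: [-3.133, 0.001, 0.733]
force: [-0.5, 0.1, 0.3]
finger_gap: 0.0005
[ 0.52882122 -0.03974952  0.13401791]
```

View pics/wrist2.png

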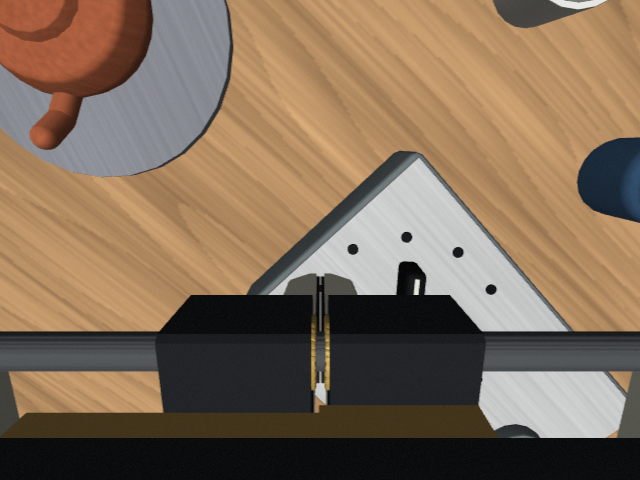

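The wrist view shows the closed fingertips at about (320,285), clear of the lever end at (408,285) on its counter-clockwise side. Next I lower them beside the lever.

```bash
python3 -m jog '[[[0,0,-0.2,0.001,-0.006,0,1],[0,0,-0.2,0.001,-0.006,0,1],[0,0,-0.2,0.001,-0.005,0,1],[0,0,0,0,0,-0.015,1],[0,0,0,0,0,-0.015,1],[0,0,0,0,0,-0.01,1],[0,0,0,0,0,-0.004,1],[0,0,0,0,0,0,1],[0,0,0,0,0,0,1],[0,0,0,0,0,0,1]]]'
```

```text
t: 3.2
position: [0.5324, -0.0587, 0.0876]
ee_rot: [-3.135, -0.001, 0.721]
force: [0.9, -0.1, -0.5]
finger_gap: 0.0004
```

```bash
python3 -m jog '[[[0,0,0,0.001,-0.0012,0,1],[0,0,0,0.001,-0.0012,0,1],[0,0,0,0.001,-0.0012,0,1],[0,0,0,0.001,-0.0012,0,1],[0,0,0,0.001,-0.0012,0,1],[0,0,0,0.001,-0.0012,0,1],[0,0,0,0.001,-0.0012,0,1],[0,0,0,0.001,-0.0012,0,1],[0,0,0,0.001,-0.0012,0,1],[0,0,0,0,0,0,1]]]'
```

```text
t: 4.2
position: [0.5429, -0.0706, 0.089]
ee_rot: [-3.137, -0.002, 0.721]
force: [0.5, -0.5, -0.3]
finger_gap: 0.0004
```

```bash
python3 -m jog '[[[0,0,0,0.001,-0.0012,-0.0005,1],[0,0,0,0.001,-0.0012,-0.0005,1],[0,0,0,0.001,-0.0012,-0.0005,1],[0,0,0,0.001,-0.0012,-0.0005,1],[0,0,0,0.001,-0.0012,-0.0005,1],[0,0,0,0,0,0,1],[0,0,0,0,0,0,1],[0,0,0,0,0,0,1],[0,0,0,0,0,0,1],[0,0,0,0,0,0,1]]]'
```

```text
t: 5.2
position: [0.5483, -0.0759, 0.0872]
ee_rot: [-3.135, -0.003, 0.722]
force: [-1.2, 0.8, 1.0]
finger_gap: 0.0004
```

```bash
python3 -m jog '[[[0,0,-2,0.0014,-0.0009,0,1],[0,0,-2,0.0014,-0.001,0,1],[0,0,-2,0.0014,-0.001,0,1],[0,0,-2,0.0013,-0.0011,0,1],[0,0,-2,0.0013,-0.0011,0,1],[0,0,-2,0.0013,-0.0011,0,1],[0,0,0,0,0,0,1],[0,0,0,0,0,0,1],[0,0,0,0,0,0,1],[0,0,0,0,0,0,1]]]'
```

```text
t: 6.2
position: [0.5562, -0.0833, 0.0862]
ee_rot: [-3.137, -0.002, 0.506]
force: [-0.1, -0.3, -0.4]
finger_gap: 0.0004
```

Run:
```python
from h import *
a,_=vision.camera('side'); b,_=vision.camera('wrist')
a=cv2.resize(a[140:270,300:460],(640,520),interpolation=cv2.INTER_CUBIC)
cv2.imwrite('pics/side3.png',a[:,:,::-1]);cv2.imwrite('pics/wrist3.png',b[:,:,::-1])
```

```text
(no output)
```

View pics/side3.png

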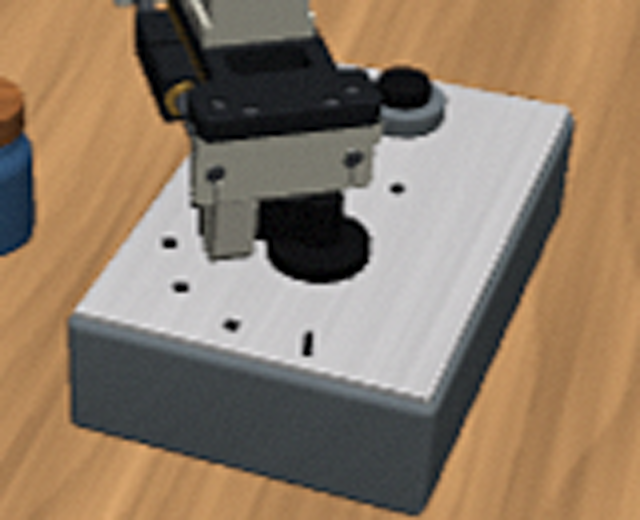

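View pics/wrist3.png

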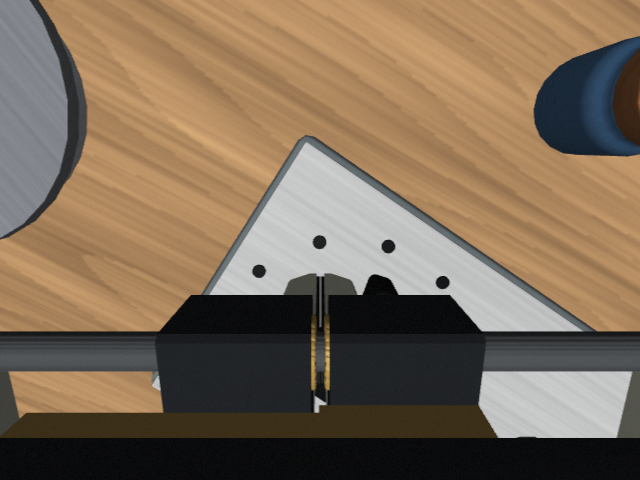

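Run:
```python
from h import *
c=vision.get_calibration('wrist');M=c['tool_from_camera'];K=c['K'];s=status.sense()
Rt=Ro.from_euler('xyz',s['ee_rot']).as_matrix()
ax=np.array([.5224,-.1170])
def pr(X):
    p=Rt.T@(X-s['position']); q=M[:3,:3].T@(p-M[:3,3]); q=K@q; return (q[:2]/q[2]).round(0)
for a in (40.5,30,25,20,10.5):
    e=np.array([np.cos(np.radians(a)),np.sin(np.radians(a))]);n=np.array([-e[1],e[0]])
    print(a,[pr(np.r_[ax+.055*e+k*n,.104]).tolist() for k in(.006,0,-.006)])
for i in range(1,5):
    b=np.radians(100.5-30*i);print('dot',i,pr(np.r_[ax+.068*np.array([np.cos(b),np.sin(b)]),.07]))
```

```text
40.5 [[313.0, 297.0], [326.0, 294.0], [340.0, 292.0]]
30 [[336.0, 292.0], [350.0, 292.0], [363.0, 292.0]]
25 [[347.0, 291.0], [361.0, 292.0], [375.0, 293.0]]
20 [[358.0, 291.0], [372.0, 293.0], [385.0, 295.0]]
10.5 [[379.0, 294.0], [392.0, 298.0], [405.0, 302.0]]
dot 1 [260. 274.]
dot 2 [321. 245.]
dot 3 [389. 249.]
dot 4 [444. 285.]
```

Run:
```python
from h import *
c=vision.get_calibration('wrist');M=c['tool_from_camera'];K=c['K'];s=status.sense()
Rt=Ro.from_euler('xyz',s['ee_rot']).as_matrix()
ax=np.array([.5224,-.1170])
def pr(X):
    p=Rt.T@(X-s['position']); q=M[:3,:3].T@(p-M[:3,3]); q=K@q; return (q[:2]/q[2]).round(0)
for a in (30,27,25,23,20,15,10.5):
    e=np.array([np.cos(np.radians(a)),np.sin(np.radians(a))]);n=np.array([-e[1],e[0]])
    print(a,[pr(np.r_[ax+.055*e+k*n,.078]).tolist() for k in(.006,-.006)])
```

```text
30 [[334.0, 272.0], [358.0, 272.0]]
27 [[340.0, 271.0], [364.0, 272.0]]
25 [[343.0, 271.0], [367.0, 273.0]]
23 [[347.0, 271.0], [371.0, 274.0]]
20 [[353.0, 271.0], [377.0, 275.0]]
15 [[363.0, 272.0], [386.0, 278.0]]
10.5 [[371.0, 274.0], [394.0, 281.0]]
```

The fitted wrist view puts the lever end corners at about (371,275) and (390,278). That matches 10.5° in the world frame, so the lever has jumped to dot 3. One more click to go.

```bash
python3 -m jog '[[[0,0,-3,0.0017,-0.0018,0,1],[0,0,-3,0.0016,-0.0019,0,1],[0,0,-3,0.0015,-0.002,0,1],[0,0,-3,0.0014,-0.0021,0,1],[0,0,-3,0.0013,-0.0021,0,1],[0,0,-2,0.0008,-0.0014,0,1],[0,0,-2,0.0008,-0.0014,0,1],[0,0,-2,0.0007,-0.0015,0,1],[0,0,0,0,0,0,1],[0,0,0,0,0,0,1]]]'
```

```text
t: 7.3
position: [0.5658, -0.0947, 0.0863]
ee_rot: [-3.131, -0.002, 0.129]
force: [-1.2, 2.2, 0.7]
finger_gap: 0.0005
```

```bash
python3 -m jog '[[[0,0,-2,0.0007,-0.0016,0,1],[0,0,-2,0.0006,-0.0016,0,1],[0,0,-2,0.0006,-0.0016,0,1],[0,0,-2,0.0005,-0.0016,0,1],[0,0,-2,0.0005,-0.0017,0,1],[0,0,-2,0.0004,-0.0017,0,1],[0,0,0,0,0,0,1],[0,0,0,0,0,0,1],[0,0,0,0,0,0,1],[0,0,0,0,0,0,1]]]'
```

```text
t: 8.3
position: [0.569, -0.1046, 0.0865]
ee_rot: [-3.132, -0.002, -0.076]
force: [0.3, 0.0, -0.0]
finger_gap: 0.0003
```

```bash
python3 -m jog '[[[0,0,0,0.001,0.003,0,1],[0,0,0,0.001,0.004,0,1],[0,0,0,0.001,0.005,0,1],[0,0,0,0,0,0.02,1],[0,0,0,0,0,0.03,1],[0,0,0,0,0,0.03,1],[0,0,0,-0.01,0.02,0.02,1],[0,0,0,-0.02,0.03,0,1],[0,0,0,-0.02,0.03,0,1],[0,0,0,0,0,0,1]]]'
python3 - <<'E'
from h import *
a,_=vision.camera('top'); b,_=vision.camera('side')
a=cv2.resize(a[215:335,325:490],(640,465),interpolation=cv2.INTER_CUBIC)
cv2.imwrite('pics/top4.png',a[:,:,::-1]);cv2.imwrite('pics/side4.png',cv2.resize(b[140:270,300:460],(640,520),interpolation=cv2.INTER_CUBIC)[:,:,::-1])
E
```

```text
t: 9.3
position: [0.5202, -0.0065, 0.1898]
ee_rot: [-3.131, -0.001, -0.075]
force: [-0.3, 0.2, -0.1]
finger_gap: 0.0006
```

View pics/side4.png

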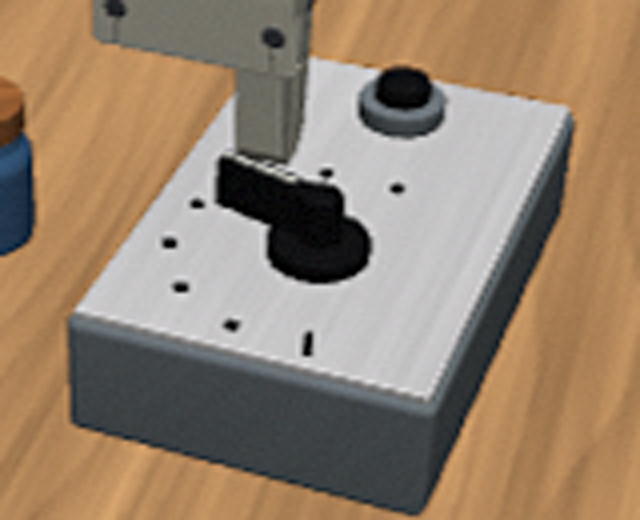

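View pics/top4.png

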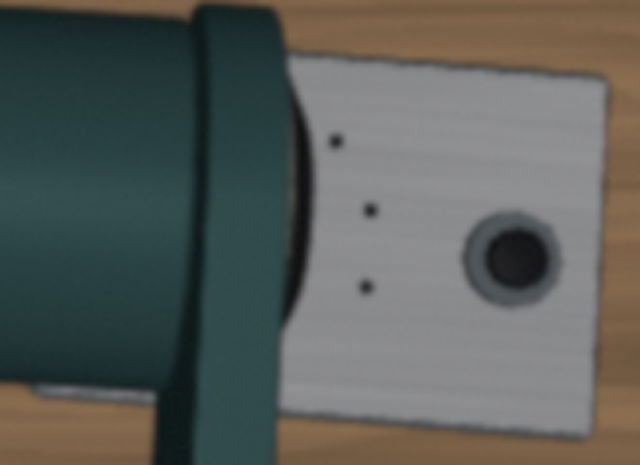

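Run:
```python
from h import *
c=vision.get_calibration('side');K,R,t=c['K'],c['R'],c['t']
ax=np.array([.5224,-.1170])
def pr(X): q=K@(R@X+t); return ((q[:2]/q[2]-[300,140])*4).round(0).tolist()
for a in (10.5,-12,-19.5,-27,-49.5):
    e=np.array([np.cos(np.radians(a)),np.sin(np.radians(a))]);n=np.array([-e[1],e[0]])
    print(a,[pr(np.r_[ax+.055*e+k*n,z]) for k in(.006,-.006) for z in(.104,.078)])
for i in range(8):
    b=np.radians(100.5-30*i);print(i,pr(np.r_[ax+.068*np.array([np.cos(b),np.sin(b)]),.07]))
```

```text
10.5 [[194.0, 185.0], [193.0, 233.0], [197.0, 171.0], [196.0, 219.0]]
-12 [[204.0, 160.0], [202.0, 208.0], [216.0, 148.0], [215.0, 195.0]]
-19.5 [[210.0, 152.0], [209.0, 200.0], [226.0, 141.0], [224.0, 189.0]]
-27 [[219.0, 145.0], [218.0, 193.0], [237.0, 136.0], [235.0, 183.0]]
-49.5 [[254.0, 129.0], [252.0, 176.0], [277.0, 124.0], [275.0, 171.0]]
0 [305.0, 339.0]
1 [228.0, 320.0]
2 [178.0, 283.0]
3 [166.0, 239.0]
4 [194.0, 199.0]
5 [251.0, 174.0]
6 [323.0, 169.0]
7 [394.0, 184.0]
```

The side view has the lever end at about (219,156), close to the (213,156) predicted for dot 4. It also shows the fingertip clear of the lever and the button up at (402,88). I'll move over the button next.

```bash
python3 -m jog '[[[0,0,0,-0.001,-0.04,0,1],[0,0,0,-0.001,-0.04,0,1],[0,0,0,-0.002,-0.04,0,1],[0,0,0,-0.002,-0.04,0,1],[0,0,0,-0.001,-0.04,0,1],[0,0,0,-0.001,-0.038,0,1],[0,0,0,0,0,-0.03,1],[0,0,0,0,0,-0.03,1],[0,0,0,0,0,-0.015,1],[0,0,0,0,0,0,1]]]'
python3 - <<'E'
from h import *
a,_=vision.camera('top'); b,_=vision.camera('side')
A=cv2.resize(a[215:335,325:490],(640,465),interpolation=cv2.INTER_CUBIC);B=cv2.resize(b[140:270,300:460],(572,465),interpolation=cv2.INTER_CUBIC)
cv2.imwrite('pics/both5.png',cv2.resize(np.hstack([A,B]),(800,307))[:,:,::-1])
E
```

```text
t: 10.4
position: [0.5132, -0.2639, 0.1094]
ee_rot: [-3.132, 0.001, -0.08]
force: [0.5, -0.1, 0.7]
finger_gap: 0.0004
```

View pics/both5.png

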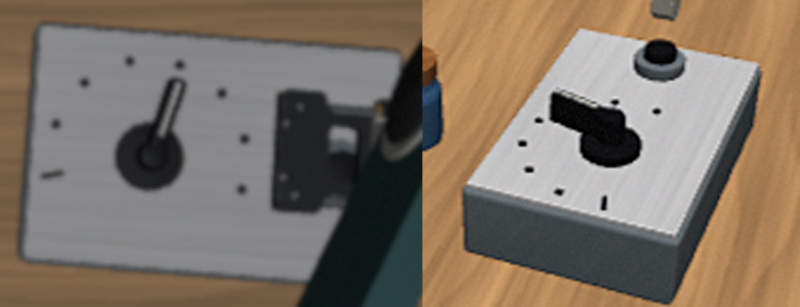

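The top view shows the lever pointing at the fourth dot (180,65 in the crop) and the button still up. The tool went 18 mm too far in y, so I'll correct that and then lower.

```bash
python3 -m jog '[[[0,0,0,-0.001,0.009,0,1],[0,0,0,0,0.008,0,1],[0,0,0,0,0,-0.004,1],[0,0,0,0,0,-0.003,1],[0,0,0,0,0,-0.002,1],[0,0,0,0,0,-0.002,1],[0,0,0,0,0,-0.002,1],[0,0,0,0,0,0,1],[0,0,0,0,0,0,1],[0,0,0,0,0,0,1]]]'
```

```text
t: 11.5
position: [0.5148, -0.2452, 0.1026]
ee_rot: [-3.135, -0.007, -0.078]
force: [-0.1, 0.9, 0.5]
finger_gap: 0.0006
```

```bash
python3 -m jog '[[[0,0,0,-0.002,0,-0.002,1],[0,0,0,0,0,-0.002,1],[0,0,0,0,0,-0.002,1],[0,0,0,0,0,-0.002,1],[0,0,0,0,0,-0.002,1],[0,0,0,0,0,-0.002,1],[0,0,0,0,0,-0.001,1],[0,0,0,0,0,0,1],[0,0,0,0,0,0,1],[0,0,0,0,0,0,1]]]'
```

```text
t: 12.5
position: [0.5127, -0.2454, 0.0892]
ee_rot: [-3.136, -0.007, -0.078]
force: [-1.6, 0.3, 2.4]
finger_gap: 0.0008
```

```bash
python3 -m jog '[[[0,0,0,0,0,-0.0015,1],[0,0,0,0,0,-0.0015,1],[0,0,0,0,0,-0.001,1],[0,0,0,0,0,-0.001,1],[0,0,0,0,0,0,1],[0,0,0,0,0,0,1],[0,0,0,0,0,0,1],[0,0,0,0,0,0,1],[0,0,0,0,0,0,1],[0,0,0,0,0,0,1]]]'
```

```text
t: 13.5
position: [0.5128, -0.2455, 0.0865]
ee_rot: [-3.136, -0.008, -0.078]
force: [-2.0, 1.0, 3.8]
finger_gap: 0.0009
```

```bash
python3 -m jog '[[[0,0,0,0,0,-0.0015,1],[0,0,0,0,0,-0.0015,1],[0,0,0,0,0,-0.0015,1],[0,0,0,0,0,-0.001,1],[0,0,0,0,0,-0.001,1],[0,0,0,0,0,-0.001,1],[0,0,0,0,0,-0.001,1],[0,0,0,0,0,-0.001,1],[0,0,0,0,0,-0.001,1],[0,0,0,0,0,-0.001,1]]]'
```

```text
t: 14.5
position: [0.5129, -0.2455, 0.0861]
ee_rot: [-3.137, -0.01, -0.077]
force: [-8.4, 3.5, 15.6]
finger_gap: 0.0003
```

Run:
```python
from h import *
b,_=vision.camera('side'); w,_=vision.camera('wrist');print(status.sense()['force'],status.sense()['position'])
B=cv2.resize(b[130:200,360:450],(540,420),interpolation=cv2.INTER_CUBIC)
cv2.imwrite('pics/side6.png',B[:,:,::-1])
```

```text
[-8.01382258  4.08639458 16.4770441 ] [ 0.51290523 -0.24551927  0.08608221]
```

View pics/side6.png

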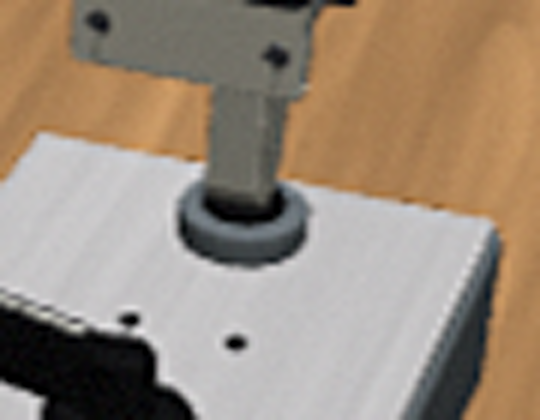

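The fingertip sits only on the black button at (243,200), which is now level with its housing. z has stopped at 0.086 with the force rising, so the button is fully down. Releasing now and lifting clear.

```bash
python3 -m jog '[[[0,0,0,0,0,0.004,1],[0,0,0,0,0,0.01,1],[0,0,0,0,0,0.02,1],[0,0,0,0,0,0.03,1],[0,0,0,0,0,0.03,1],[0,0,0,0,-0.03,0.02,1],[0,0,0,-0.01,-0.04,0,1],[0,0,0,-0.01,-0.04,0,1],[0,0,0,-0.01,-0.04,0,1],[0,0,0,0,0,0,1]]]'
python3 - <<'E'
from h import *
a,_=vision.camera('top'); b,_=vision.camera('side')
A=cv2.resize(a[100:340,160:500],(640,452),interpolation=cv2.INTER_CUBIC);B=cv2.resize(b[140:270,300:460],(556,452),interpolation=cv2.INTER_CUBIC)
cv2.imwrite('pics/both7.png',cv2.resize(np.hstack([A,B]),(800,302))[:,:,::-1])
print(status.sense()['force'],status.sense()['dq'].round(3))
E
```

```text
t: 15.6
position: [0.4816, -0.3997, 0.207]
ee_rot: [-3.139, -0.012, -0.074]
force: [-0.3, 0.2, 0.2]
finger_gap: 0.0006
[-0.20568868  0.71308842 -0.46889813] [ 0.031 -0.017  0.015  0.003  0.002  0.009]
```

View pics/both7.png

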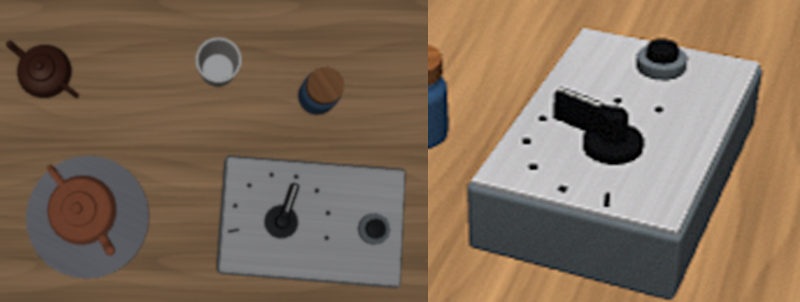

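The lever points at the fourth dot at (296,177), the button is up again at (375,229), and the pots, cup and jar haven't moved. The arm is clear, so I'm handing in.

```bash
python3 -c "
from plant import order
print(order.job_done())"
```

```text
the job is handed in; nothing more can be done
None
```

I pushed the selector lever from dot 2 to dot 4 in two clicks with the closed fingertips. I then pressed the start button to its stop, let go, and handed the job in at about 15.7 s.

- **Last pictures:** the lever points at the fourth dot and the button is up again. The pots, cup and jar look unmoved, though I judged that by eye and did not measure it. The arm is clear, with only sensor-level force on the tool.
- **Lever angle:** the side-camera check was a few pixels off the prediction for dot 4. The two later top views clearly show the lever at the fourth dot.
- **Forces:** readings on the selector stayed under about 3 N, but these were taken only at the end of each move. The button reached about 19 N in total at its stop (16.5 N straight down), more than needed but below the 30 N limit.
- **Not confirmed:** the button bottomed out about 4 mm below the top height I had measured, rather than the full 6 mm. The calibration is only good to about 2 mm. I took it as fully down because it stopped moving while the force rose, and the picture showed it level with its housing.

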